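Register the upper stacking tray in the sockets of the frame below

TASK

The small aluminium stacking tray with the three capacitors stands loose on the deck of the dark stacking frame, out of its place. Push it across the deck without lifting it off (the upright fence along one edge of the deck squares it up) until its four corner feet drop into the four square sockets of the deck and it sits fully down and level. Keep the capacitors standing in the tray and leave the white step gauge where it is.

Things in the scene. Friction and masses are not known exactly. Their poses are not given: they have to be found in the camera images.
- lower_frame: Dark steel stacking frame, fixed to the table. Origin on the table top below the centre of its four sockets, z up. Flat deck, top at z = 55 mm, from x = -127 to +62 and y = -95 to +76 mm in its own frame. An upright fence runs along the +y edge; the other three edges are open.
- socket_centre (a point): Point on the lower frame's deck top, in the middle of its four sockets (axes as the frame's). The sockets are square, 21 mm wide, through the deck at x = +-45, y = +-55 mm from this point. Sliding the loaded tray over the deck takes about 3 to 6 N.
- fence_face (a point): Middle of the fence's inner face at its foot, at y = +70 mm of the lower frame. Fence 189 mm long, 5 mm thick, 30 mm above the deck. A tray that touches it with both posts is square, its feet 1 mm too near the fence, which is close enough to drop in.
- upper_frame: Loose aluminium tray, 0.35 to 0.55 kg plus load. Origin between its four foot tips, at their level, z up. 118 mm over its square corner posts in x, 138 mm in y, 62 mm high. Outer faces of posts and side rails are flush (17 to 43 mm above the foot tips). Starts on the deck 35 to 65 mm towards -x and 10 to 25 mm towards -y of the sockets (lower frame's axes), turned up to 0.1 rad from it.
- foot_1 (a point): Tip of the tray's foot at x = +45, y = +55 mm; the others are at x = +-45, y = +-55 mm. Round black feet, 16 mm long below the posts, 18 mm diameter, tapering over the last 6 mm to 11 mm at the tip; a foot drops in when within about 4 mm of a socket's centre. On the deck the tray's origin is at 55 mm height; fully home 39 mm, post undersides resting on the deck.
- capacitor_1: Blue capacitor standing loose in the tray, 25 mm diameter, 46 mm high; origin at the centre of its underside, z up. Tops of the capacitors are about 67 mm above the tray's foot tips.
- capacitor_2: As capacitor_1, 43 mm high.
- capacitor_3: As capacitor_1, 40 mm high.
- gauge: Loose white step gauge (a block like a small staircase), 26x68x24 mm, beside the frame; origin at the centre of its underside: a bystander.
There are look-alikes about, which are no part of the job. Leave any yellow look-alike of the capacitor_1 alone.

How it is judged:
At the end, for the whole second after the job is handed in: All four feet are down in the sockets: tray origin within 4 mm of the lower frame's in x and y and under 42 mm above it, turned < 0.06 rad, tilt < 0.03 rad, at rest; capacitors upright (0.15 rad) in the tray (75 mm of its centre); step gauge within 30 mm of its start (x of upper_frame in the frame of lower_frame between -0.004 and 0.004 m and y of upper_frame in the frame of lower_frame between -0.004 and 0.004 m and z of upper_frame in the frame of lower_frame below 0.042 m and angle between the x axis of upper_frame and the x axis of lower_frame, either way round below 0.06 rad and angle between upper_frame's own z axis and vertical below 0.03 rad and linear speed of upper_frame below 0.01 m/s and angle between each of capacitor_1, capacitor_2, capacitor_3's own z axis and vertical below 0.15 rad and horizontal distance between each of capacitor_1, capacitor_2, capacitor_3 and upper_frame below 0.075 m and distance of gauge from where it was at the start of the episode below 0.03 m); the robot touches nothing.
It fails at once if the tray is lifted more than 20 mm off the deck (z of upper_frame in the frame of lower_frame above 0.075 m).
It fails at once if the tray is tipped by more than 0.4 rad (angle between upper_frame's own z axis and vertical above 0.4 rad).
It fails at once if a capacitor is knocked over (angle between any of capacitor_1, capacitor_2, capacitor_3's own z axis and vertical above 0.7 rad).
It fails at once if the step gauge is pushed away by more than 30 mm (distance of gauge from where it was at the start of the episode above 0.03 m).
It also fails if it takes over 42 s, if anything falls off the work surface, if the arm or the gripper's body presses on something with over 40 N, if the wrist force passes 120 N, or if a joint passes its speed limit or range.

ROBOT

A 7-joint arm with a two-finger parallel gripper is mounted at the origin on the work surface; the furniture and walls round the work are solid. World frame = base frame: x ahead of the robot, y to its left, z up, the work surface at z = 0. Lengths are in m, angles in rad, forces in N, time in s.
With the tool pointing down it reaches from about 0.4 to 0.875 m from the base axis. Payload 19.3 kg.
Tool frame: the origin (TCP) lies midway between the tips of the shut fingers; the grasp point (between the pads) lies 19 mm behind it; z points along the fingers, y is the line along which they close (so a half turn about z gives the same grasp; the last joint's range is limited). The gripper opens to 85 mm and grips with 20 to 120 N. Pads are 22 mm wide; open, the fingers measure 114 mm over their backs; the gripper's body (76 mm by 85 mm) begins 54 mm behind the grasp point. The pads swing forward as they close: fully open they stand 13 mm farther back than shut.
Start: joints at [-1.312, 0.521, -0.036, 1.599, 0.021, 1.021, -0.113], TCP at [0.202, 0.592, 0.231] pointing down, gripper open.
Joint ranges: [-2.91, 2.91], [-0.3, 2.13], [-1.5, 1.42], [0.17, 2.43], [-1.26, 4.41], [0.16, 1.93], [-2.52, 2.52]. Speed limits (rad/s): [1.89, 1.89, 2.39, 2.39, 3.01, 3.01, 3.01].

INTERFACE

Orientations are given as [roll, pitch, yaw] about the fixed x, y, z axes, in that order (R = Rz(yaw) Ry(pitch) Rx(roll)).
In Python, from workcell import bot gives the robot as it stands.
- The arm moves only by the tool move_arm, never from a script. Its argument "series" is a list of rows, each a list of 3 entries, a list of its own where there are three numbers: the shift along the tool's x, y, z in cm, then the turn, a rotation vector about the tool's x, y, z in rad, then the opening in per cent of the stroke, from 0 (shut) to 100 (fully open). A call has 1 to 20 rows; each row is the pose to reach, as a shift and turn from the pose commanded when the call began, along the tool's axes at that moment; what a row does not reach only later rows make up. A row lasts 1/12 s, in which the tool goes at most 41.7 mm and 7.16 degrees, less where a joint would pass 70% of its speed; a pose out of reach is approached as far as the arm can. A call with a gripper value outside its range is refused whole. The fingers move at their own pace and stop on an object; "squeeze" is the grip in N (left out, the last holds). Time passes only in rows, so rows that repeat a pose let the fingers close. It gives the time, the measured TCP pose, the force, the opening and the grip force at its end, in the units of the state.
- bot.observe(): the state, without advancing time (a new reading comes with each control period).
- bot.grab_frame(name): name is "scene" or "top"; returns (picture, depth): 420x560x3 uint8, red, green, blue; 420x560 float32, m along the optical axis (not along the pixel's ray), 0 where there is no reading.
- bot.camera_params(name): a dict with "fovy" (degrees; the focal length in pixels is half the picture's height over the tangent of half this angle, whatever the lens; pixels are square), "cx", "cy" (the principal point, pixels), "dist_coeffs" ([k1, k2, p1, p2, k3] as OpenCV has them; the pictures are not rectified), "R" (3x3) and "t" (3): a world point X has camera coordinates R X + t. Camera axes: x right, y down, z forward; pixel columns grow to the right and rows downward; lengths in m; the calibration is good to about 2 mm. A picture is of the moment at which its call begins. camera_params takes no time and is no camera call.
- bot.job_done(): hands the job in; it is judged then, once.
Trained networks look in the newest picture that a camera, given by its name, has taken for a name from the list of things; names that differ only in an ending like _2 or _b are one class to them, and where a whole thing is asked for, a point or a joint stands for the part that bears it (a point fixed in the world has none). Each returns a list of dicts, best first, with "conf" (0 to 1); they miss things now and then, are a little off and sometimes report something else, mostly with a low value. They report only what shows in the picture. A call takes as long as a camera call. They do not tell look-alikes from the thing itself.
- bot.find_in(camera, thing): "bbox" ([left, top, right, bottom] in pixels, round what is visible of it).
- bot.trace(camera, thing): "mask" (420x560 bool, what is visible of it) and "bbox" ([left, top, right, bottom] in pixels, round what is visible of it).
The state is a dict: "clock": time; "qpos": joint angles; "qd": joint speeds; "joint_efforts": joint torques, N m; "position": TCP position; "tool_rot": TCP orientation; "force": force on the tool from outside, world axes, zero at the start; "moment": the same for the moment, N m; "grip_width": finger opening in m; "finger_force": force on a finger pad.
Only numpy, scipy, OpenCV 4.12 (cv2) and the standard library are available. Lean on these libraries where they do the work, as an engineer would, in place of code of your own. Each camera call takes 0.05 s, during which the arm holds its last target. There are 200 camera calls.

## Working session

There is one attempt and no reset: what is moved stays moved. The work goes in short steps, Python scripts to look and compute and a tool call to move; the robot and the scene stay as the last step left them, time stands still between calls to the robot, and variables do not carry over. Pictures are saved under pics/ and viewed, at most 10 in all, crops included, and the job is handed in when it is done.

Besides the shell and the picture viewer there is one more tool, called after ">>>" as name([rows], argument=value, ...), one row to a line, values as JSON. move_arm: Moves the arm, as the interface text tells. Its arguments: {"type":"object","properties":{"series":{"type":"array"},"squeeze":{"type":"number"}},"required":["series"]}

```bash
ls; mkdir -p pics
python3 - <<'E'
from workcell import bot
import cv2,numpy as np
s=bot.observe();print({k:np.round(v,3) for k,v in s.items()})
for n in("scene","top"):
    p,d=bot.grab_frame(n);cv2.imwrite(f"pics/{n}0.png",p[:,:,::-1]);np.save(f"pics/{n}0.npy",d)
    print(n,bot.camera_params(n))
E
```

```text
pics
{'clock': np.float64(0.0), 'qpos': array([-1.312,  0.522, -0.036,  1.6  ,  0.021,  1.021, -0.113]), 'qd': array([-0.001, -0.   ,  0.001,  0.   ,  0.002,  0.   , -0.001]), 'joint_efforts': array([-1.0000e-03, -9.2711e+01,  1.9800e+00, -3.6993e+01,  1.8000e-02,
        8.0000e-03,  0.0000e+00]), 'position': array([0.202, 0.591, 0.231]), 'tool_rot': array([-3.14 ,  0.   ,  2.813]), 'force': array([-0.05 , -0.104,  0.171]), 'moment': array([-0.015, -0.006, -0.025]), 'finger_force': np.float64(0.0), 'grip_width': np.float64(0.085)}
scene {'fovy': 46.375100810394216, 'cx': 271.64759646983765, 'cy': 202.21245663710806, 'dist_coeffs': array([-0.01951676,  0.        ,  0.        ,  0.        ,  0.        ]), 'R': array([[ 0.72329364, -0.69023235,  0.02063055],
       [-0.33585693, -0.37773416, -0.862854  ],
       [ 0.60336261,  0.6171679 , -0.50503203]]), 't': array([-0.50256847,  0.15708498,  0.75983524])}
top {'fovy': 42.564979071678565, 'cx': 273.89200348996997, 'cy': 207.5375227233134, 'dist_coeffs': array([0.06616927, 0.        , 0.        , 0.        , 0.        ]), 'R': array([[ 0.01291897, -0.99991165, -0.00313084],
       [-0.98731108, -0.01226044, -0.15832406],
       [ 0.15827169,  0.0051365 , -0.98738224]]), 't': array([-0.23720097,  0.5137061 ,  0.86829219])}
```

View pics/top0.png

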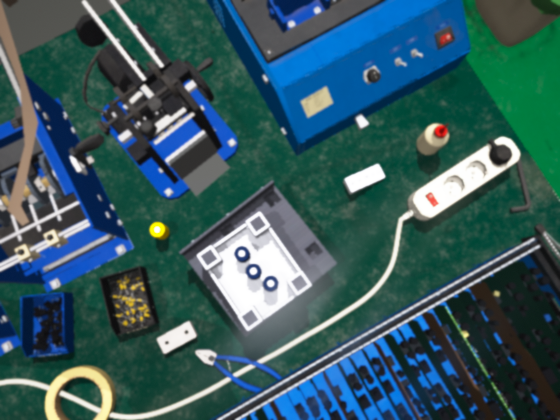

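View pics/scene0.png

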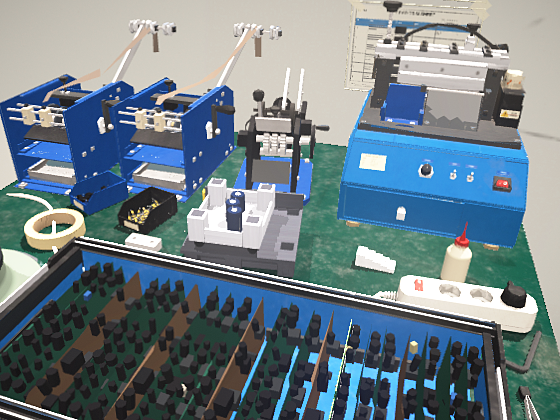

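The top view shows the tray's posts at (208,257), (257,224), (299,283) and (250,320), with three dark capacitors at (241,254), (253,271) and (270,284). The fence runs from (183,250) to (272,186), and the free deck and empty sockets are at about (320,245).

Possible mix-ups:
- **Capacitor:** the yellow one at (158,230) is the look-alike, so I leave it alone.
- **Gauge:** the stepped white block at (365,178) is the gauge. The block with holes at (177,337) is the look-alike. I'll stay clear of both.
- **Tray:** there is only one, the light one on the dark deck.

Next I measure and take the close crop.

```bash
cat > h.py <<'E'
import cv2,numpy as np
from workcell import bot
def cloud(n,d):
    c=bot.camera_params(n);h,w=d.shape;f=h/2/np.tan(np.radians(c["fovy"]/2))
    K=np.array([[f,0,c["cx"]],[0,f,c["cy"]],[0,0,1]])
    v,u=np.mgrid[:h,:w];q=cv2.undistortPoints(np.stack([u,v],-1).reshape(-1,1,2).astype(float),K,c["dist_coeffs"]).reshape(h,w,2)
    P=np.dstack([q*d[...,None],d]);X=(P-c["t"])@c["R"];X[d<=0]=np.nan
    return X
def measure(X,box=(170,180,345,340)):
    x0,y0,x1,y1=box;X=X[y0:y1,x0:x1].reshape(-1,3);X=X[~np.isnan(X).any(1)]
    S=lambda a,b:X[(X[:,2]>a)&(X[:,2]<b)]
    out={}
    for k,a,b in(("tray",.107,.125),("fence",.08,.09),("deck",.048,.062)):
        P=S(a,b)[:,:2]*1000
        out[k]=P
    return out
E
python3 - <<'E'
from h import *
d=np.load("pics/top0.npy");X=cloud("top",d)
o=measure(X)
Z=X[180:340,170:345,2].ravel();print(np.histogram(Z[~np.isnan(Z)],bins=np.arange(-.01,.15,.01)))
for k,P in o.items():
    print(k,len(P),cv2.minAreaRect(P.astype(np.float32)),np.round(cv2.fitLine(P.astype(np.float32),cv2.DIST_HUBER,0,.01,.01).ravel(),3))
im=cv2.imread("pics/top0.png")[170:350,160:360];cv2.imwrite("pics/c0.png",cv2.resize(im,None,fx=3.3,fy=3.3,interpolation=2))
E
```

```text
(array([7276, 7372,  556,  231,  335,  159, 4428,  122, 4227,  547,  561,
        154, 1915,   25,    0]), array([-0.01,  0.  ,  0.01,  0.02,  0.03,  0.04,  0.05,  0.06,  0.07,
        0.08,  0.09,  0.1 ,  0.11,  0.12,  0.13,  0.14]))
tray 2019 ((408.9802551269531, -201.0264434814453), (137.5651092529297, 117.94429016113281), 35.8003044128418) [ 3.41000e-01  9.40000e-01  4.07486e+02 -2.03385e+02]
fence 547 ((433.03424072265625, -205.22854614257812), (164.5959930419922, 187.2937774658203), 38.93311309814453) [   0.634   -0.773  494.384 -156.81 ]
deck 4469 ((456.87762451171875, -186.08230590820312), (238.77151489257812, 189.12255859375), 38.80162048339844) [ 1.45000e-01 -9.89000e-01  4.56524e+02 -2.17958e+02]
```

View pics/c0.png

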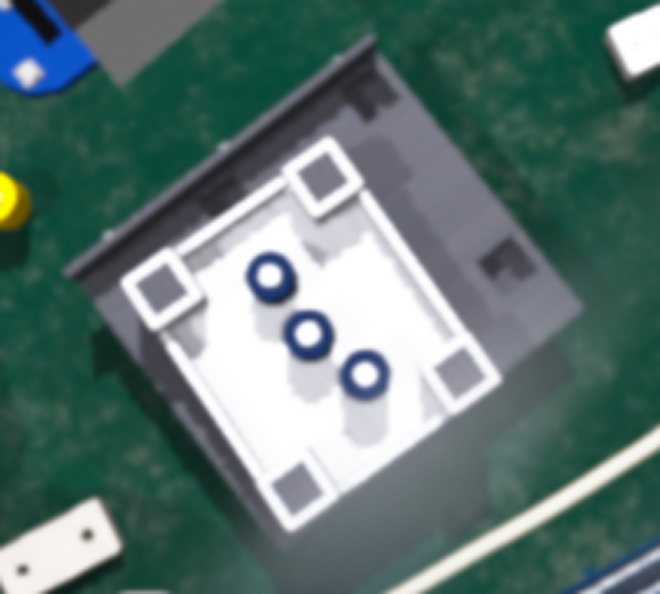

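The crop confirms the tray holds three blue-black capacitors. It also shows the free sockets near the deck's +x edge, at crop pixels (370,95) and (510,258). Next I refine the frame pose.

```bash
cat >> h.py <<'E'
def frame_pose(X):
    """lower frame yaw and origin from fence top and deck extents"""
    o=measure(X,(165,170,350,350));F=o["fence"];D=o["deck"]
    yaw=np.radians(-51)
    for _ in range(5):
        R=np.array([[np.cos(yaw),-np.sin(yaw)],[np.sin(yaw),np.cos(yaw)]])
        f=F@R; m=np.median(f[f[:,1]>np.percentile(f[:,1],95)-8,1])
        g=f[abs(f[:,1]-m)<6]; a=np.polyfit(g[:,0],g[:,1],1)[0]; yaw+=np.arctan(a)
    d=D@R; 
    return yaw,R,g,d
E
python3 - <<'E'
from h import *
X=cloud("top",np.load("pics/top0.npy"))
yaw,R,g,d=frame_pose(X)
print(np.degrees(yaw),"fence x",np.percentile(g[:,0],[0,1,99,100]),"y",np.percentile(g[:,1],[0,2,50,98,100]))
k=d[:,1]<g[:,1].min()
d=d[k];print("deck x",np.percentile(d[:,0],[0,.5,99.5,100]),"y",np.percentile(d[:,1],[0,.5,99.5,100]))
# holes: points below deck within deck extents right part
x1=np.percentile(g[:,0],99.5);x0=np.percentile(g[:,0],.5)
c=(x0+x1)/2+32.5; cy=np.median(g[:,1])-72.5
print("centre frame axes",c,cy,"world",R@[c,cy])
P=X[170:350,165:350].reshape(-1,3);P=P[~np.isnan(P).any(1)]
q=P[:,:2]*1000@R-[c,cy]
for s in(55,-55):
    h=q[(P[:,2]<.045)&(abs(q[:,0]-45)<16)&(abs(q[:,1]-s)<16)];print("socket",s,len(h),np.min(h,0) if len(h) else 0,np.max(h,0) if len(h) else 0)
t=R.T@[409.0,-201.0]-[c,cy];print("tray in frame",t,"dyaw",35.8-90-np.degrees(yaw))
E
```

```text
-50.97628198932404 fence x [338.57586959 340.24482501 524.71764691 525.86608584] y [283.64704861 284.06331562 286.29186856 289.07005999 289.52877779]
deck x [337.22884782 338.19609558 526.01275612 526.61263597] y [ 12.60151108 119.85815643 283.23139491 283.62033515]
centre frame axes 464.8375001876743 213.7918685639521 world [ 458.77301072 -226.51311062]
socket 55 146 [36.59558418 47.92162382] [56.8337678 68.0898078]
socket -55 157 [ 36.31719206 -64.57359102] [ 56.94964581 -43.46539203]
tray in frame [-51.15994284 -22.60379742] dyaw -3.2237180106759595
```

Run:
```python
from h import *
H=np.full((11,15),-1.)
for n in("scene","top"):
    X=cloud(n,np.load(f"pics/{n}0.npy")).reshape(-1,3);X=X[~np.isnan(X).any(1)]
    c=bot.camera_params(n);print(n,-c["R"].T@c["t"])
    i=np.floor((X[:,0]+.1)*10+1e-9).astype(int);j=np.floor((X[:,1]+.7)*10).astype(int)
    k=(i>=0)&(i<11)&(j>=0)&(j<15);np.maximum.at(H,(i[k],j[k]),X[k,2])
print("cols y from",-.7);print("\n".join(f"x{(-1+r)/10:5.1f} "+" ".join(f"{int(round(v*100)):3d}" for v in H[r]) for r in range(11)))
```

```text
scene [-0.04219352 -0.75649857  0.5296508 ]
top [ 0.37282605 -0.23534173  0.93792568]
cols y from -0.7
x -0.1 -100 -100 -100  11 -100 -100 -100 -100 -100 -100 -100 -100 -100 -100 -100
x  0.0 -100 -100  11  11  11  11   7   2 -100 -100 -100 -100 -100 -100 -100
x  0.1   8  10  10  11  11  11   2   3   3   1   0 -100 -100 -100 -100
x  0.2  10  11  11  11  11  11   2   4   5  19  19 -100 -100 -100 -100
x  0.3  11  11  11  11  12  12   5   5  19  22  21  19 -100 -100 -100
x  0.4  11  11   2   6  12  12   9  19  20  26  22  19 -100 -100 -100
x  0.5   6   6   5   3   9   9  23  23  23  31  31 -100 -100  32  32
x  0.6   6  12  12  16  17  18  23  26  28  31  31  33  33  32 -100
x  0.7   0  15  17  21  25  19  22  31  31  20  34  33  16 -100 -100
x  0.8 -100  17  19  36  39  39   1  22  35  35  34 -100 -100 -100 -100
x  0.9 -100   0  28  36  36  18  36  36  35 -100 -100 -100 -100 -100 -100
```

```bash
cat >> h.py <<'E'
O=np.array([459.3,-227.]);YAW=np.radians(-51.)
RF=np.array([[np.cos(YAW),-np.sin(YAW)],[np.sin(YAW),np.cos(YAW)]])
def w(x,y): return (O+RF@[x,y])/1000
def rows(wps,yaws,p0=None,yaw0=None):
    s=bot.observe();p0=s["position"] if p0 is None else p0;a=s["tool_rot"][2] if yaw0 is None else yaw0
    T=np.array([[np.cos(a),np.sin(a),0],[np.sin(a),-np.cos(a),0],[0,0,-1]])
    for p,y in zip(wps,yaws):
        d=T.T@(np.array(p)-p0)*100;t=-(y-a)
        print([[round(float(v),2) for v in d],[0,0,round(float(t),3)],100])
E
python3 - <<'E'
from h import *
wps=[];ys=[]
y0=2.813
for z in(.30,.36,.42): wps.append((.202,.592,z));ys.append(y0)
n=30
az0=np.arctan2(.592,.202);az1=np.radians(-37.5)
for i in range(1,n+1):
    u=i/n;az=az0+u*(az1-az0);r=.625+u*(.47-.625);wps.append((r*np.cos(az),r*np.sin(az),.42));ys.append(y0+u*(np.radians(39)-y0))
rows(wps[:3]+wps[4::2],ys[:3]+ys[4::2],np.array([.202,.592,.231]),y0)
print(w(-51,-115),w(-125,0))
E
```

```text
[[0.0, 0.0, -6.9], [0, 0, -0.0], 100]
[[0.0, 0.0, -12.9], [0, 0, -0.0], 100]
[[0.0, 0.0, -18.9], [0, 0, -0.0], 100]
[[-7.75, -1.58, -18.9], [0, 0, 0.142], 100]
[[-15.12, -4.04, -18.9], [0, 0, 0.284], 100]
[[-21.99, -7.38, -18.9], [0, 0, 0.426], 100]
[[-28.27, -11.5, -18.9], [0, 0, 0.569], 100]
[[-33.87, -16.31, -18.9], [0, 0, 0.711], 100]
[[-38.72, -21.7, -18.9], [0, 0, 0.853], 100]
[[-42.77, -27.56, -18.9], [0, 0, 0.995], 100]
[[-45.96, -33.78, -18.9], [0, 0, 1.137], 100]
[[-48.28, -40.24, -18.9], [0, 0, 1.279], 100]
[[-49.72, -46.82, -18.9], [0, 0, 1.422], 100]
[[-50.29, -53.41, -18.9], [0, 0, 1.564], 100]
[[-50.01, -59.88, -18.9], [0, 0, 1.706], 100]
[[-48.92, -66.13, -18.9], [0, 0, 1.848], 100]
[[-47.07, -72.07, -18.9], [0, 0, 1.99], 100]
[[-44.51, -77.6, -18.9], [0, 0, 2.132], 100]
[ 0.33783287 -0.2597374 ] [ 0.38063495 -0.12985675]
```

>>> move_arm([
  [[0, 0, -4], [0, 0, 0], 100],
  [[0, 0, -8], [0, 0, 0], 100],
  [[0, 0, -12], [0, 0, 0], 100],
  [[0, 0, -16], [0, 0, 0], 100],
  [[0, 0, -19], [0, 0, 0], 100],
  [[-3.9, -0.8, -19], [0, 0, 0.07], 100],
  [[-7.8, -1.6, -19], [0, 0, 0.14], 100],
  [[-11.5, -2.8, -19], [0, 0, 0.21], 100],
  [[-15.1, -4, -19], [0, 0, 0.28], 100],
  [[-18.6, -5.7, -19], [0, 0, 0.36], 100],
  [[-22, -7.4, -19], [0, 0, 0.43], 100],
  [[-25.2, -9.4, -19], [0, 0, 0.5], 100],
  [[-28.3, -11.5, -19], [0, 0, 0.57], 100],
  [[-31.1, -13.9, -19], [0, 0, 0.64], 100],
  [[-33.9, -16.3, -19], [0, 0, 0.71], 100],
  [[-36.3, -19, -19], [0, 0, 0.78], 100],
  [[-38.7, -21.7, -19], [0, 0, 0.85], 100],
  [[-40.8, -24.6, -19], [0, 0, 0.92], 100],
  [[-42.8, -27.6, -19], [0, 0, 1], 100],
  [[-42.8, -27.6, -19], [0, 0, 1], 100],
])

```text
clock: 1.77
position: [0.5195, 0.1848, 0.4217]
tool_rot: [3.141, 0.002, 1.799]
force: [-0.7, -1.1, -0.3]
grip_width: 0.0851
finger_force: 0.0
```

Run:
```python
from h import *
s=bot.observe();print(s["position"],s["tool_rot"],s["qpos"],s["clock"],s["force"])
a0=np.arctan2(s["position"][1],s["position"][0]);r0=np.hypot(*s["position"][:2]);y0=s["tool_rot"][2];print(np.degrees(a0),r0)
W=[];Y=[]
tgt=w(-51,-118);r1=np.hypot(*tgt);a1=np.arctan2(tgt[1],tgt[0])
for i in range(1,13):
    u=i/12;a=a0+u*(a1-a0);r=r0+u*(r1-r0);W.append((r*np.cos(a),r*np.sin(a),.42));Y.append(y0+u*(np.radians(39)-y0))
for z in(.38,.34,.3,.26,.22,.18,.14,.10): W.append((*tgt,z));Y.append(np.radians(39))
rows(W,Y)
```

```text
[0.5194757  0.18475885 0.42172581] [3.14098252e+00 2.24355252e-03 1.79918069e+00] [-0.72514709  0.2678942   0.36199996  1.52400086 -0.09351444  1.36690785
 -0.12766598] 1.7667 [-0.66571463 -1.11221312 -0.30687715]
19.57864656868171 0.5513536375399054
[[-4.63, -0.72, 0.17], [0, 0, 0.093], 100]
[[-9.1, -1.82, 0.17], [0, 0, 0.186], 100]
[[-13.37, -3.29, 0.17], [0, 0, 0.28], 100]
[[-17.42, -5.09, 0.17], [0, 0, 0.373], 100]
[[-21.22, -7.19, 0.17], [0, 0, 0.466], 100]
[[-24.74, -9.58, 0.17], [0, 0, 0.559], 100]
[[-27.98, -12.22, 0.17], [0, 0, 0.652], 100]
[[-30.91, -15.08, 0.17], [0, 0, 0.746], 100]
[[-33.51, -18.12, 0.17], [0, 0, 0.839], 100]
[[-35.78, -21.32, 0.17], [0, 0, 0.932], 100]
[[-37.72, -24.63, 0.17], [0, 0, 1.025], 100]
[[-39.31, -28.03, 0.17], [0, 0, 1.119], 100]
[[-39.31, -28.03, 4.17], [0, 0, 1.119], 100]
[[-39.31, -28.03, 8.17], [0, 0, 1.119], 100]
[[-39.31, -28.03, 12.17], [0, 0, 1.119], 100]
[[-39.31, -28.03, 16.17], [0, 0, 1.119], 100]
[[-39.31, -28.03, 20.17], [0, 0, 1.119], 100]
[[-39.31, -28.03, 24.17], [0, 0, 1.119], 100]
[[-39.31, -28.03, 28.17], [0, 0, 1.119], 100]
[[-39.31, -28.03, 32.17], [0, 0, 1.119], 100]
```

>>> move_arm([
  [[-4, -0.6, 0], [0, 0, 0.08], 100],
  [[-8, -1.5, 0], [0, 0, 0.16], 100],
  [[-11.8, -2.7, 0], [0, 0, 0.25], 100],
  [[-15.5, -4.2, 0], [0, 0, 0.33], 100],
  [[-19, -6, 0], [0, 0, 0.41], 100],
  [[-22.4, -8, 0], [0, 0, 0.5], 100],
  [[-25.6, -10.3, 0], [0, 0, 0.58], 100],
  [[-28.6, -12.8, 0], [0, 0, 0.67], 100],
  [[-31.3, -15.5, 0], [0, 0, 0.76], 100],
  [[-33.7, -18.4, 0], [0, 0, 0.85], 100],
  [[-35.8, -21.3, 0], [0, 0, 0.93], 100],
  [[-37.7, -24.6, 0], [0, 0, 1.03], 100],
  [[-39.3, -28, 0], [0, 0, 1.12], 100],
  [[-39.3, -28, 4], [0, 0, 1.12], 100],
  [[-39.3, -28, 8], [0, 0, 1.12], 100],
  [[-39.3, -28, 12], [0, 0, 1.12], 100],
  [[-39.3, -28, 16], [0, 0, 1.12], 100],
  [[-39.3, -28, 20], [0, 0, 1.12], 100],
  [[-39.3, -28, 20], [0, 0, 1.12], 100],
  [[-39.3, -28, 20], [0, 0, 1.12], 100],
])

```text
clock: 3.43
position: [0.3392, -0.2567, 0.2212]
tool_rot: [-3.139, 0.003, 0.692]
force: [-0.7, -0.2, 1.6]
grip_width: 0.085
finger_force: 0.0
```

Run:
```python
from h import *
s=bot.observe();print(s["position"],s["tool_rot"],s["qpos"],s["clock"],s["force"])
p=s["position"][:2]*1000;print("in frame",RF.T@(p-O))
y=np.radians(39)
rows([(*w(-51,-118),z) for z in(.1,.059)]+[(*w(-51,v),.059) for v in(-108,-98,-88,-79)],[y]*6)
```

```text
[ 0.33919067 -0.25666083  0.22118474] [-3.13887126e+00  2.69463105e-03  6.91537196e-01] [-0.11754612  0.28468884  0.76319591  2.13117222 -0.26527069  0.8231678
 -0.07080572] 3.4333 [-0.7052044  -0.17059309  1.62540897]
in frame [ -52.53645557 -112.00864028]
[[-0.6, 0.15, 12.12], [0, 0, 0.011], 100]
[[-0.6, 0.15, 16.22], [0, 0, 0.011], 100]
[[0.4, 0.16, 16.22], [0, 0, 0.011], 100]
[[1.4, 0.17, 16.22], [0, 0, 0.011], 100]
[[2.4, 0.18, 16.22], [0, 0, 0.011], 100]
[[3.3, 0.19, 16.22], [0, 0, 0.011], 100]
```

>>> move_arm([
  [[-0.5, 0.1, 4], [0, 0, 0.01], 100],
  [[-0.6, 0.1, 8], [0, 0, 0.01], 100],
  [[-0.6, 0.1, 12], [0, 0, 0.01], 100],
  [[-0.6, 0.1, 14.5], [0, 0, 0.01], 100],
  [[-0.6, 0.1, 16.2], [0, 0, 0.01], 100],
  [[-0.6, 0.1, 16.2], [0, 0, 0.01], 100],
  [[-0.6, 0.1, 16.2], [0, 0, 0.01], 100],
])

```text
clock: 4.02
position: [0.3377, -0.2618, 0.0612]
tool_rot: [3.14, -0.002, 0.683]
force: [-0.4, -0.8, 0.2]
grip_width: 0.0856
finger_force: 0.0
```

Run:
```python
from h import *
s=bot.observe();print(s["position"],s["tool_rot"],s["qpos"],s["force"])
print("in frame",RF.T@(s["position"][:2]*1000-O))
p,d=bot.grab_frame("scene");cv2.imwrite("pics/s1.png",cv2.resize(p[150:310,130:330,::-1],None,fx=3.5,fy=3.5))
```

```text
[ 0.3376976  -0.26175155  0.06115404] [ 3.13984291e+00 -1.98643250e-03  6.82907595e-01] [ 0.18148866  0.58085825  0.44646959  2.25038504 -0.61542248  0.42535584
  0.24587239] [-0.36134225 -0.80576259  0.1800919 ]
in frame [ -49.51983848 -116.37267351]
```

View pics/s1.png

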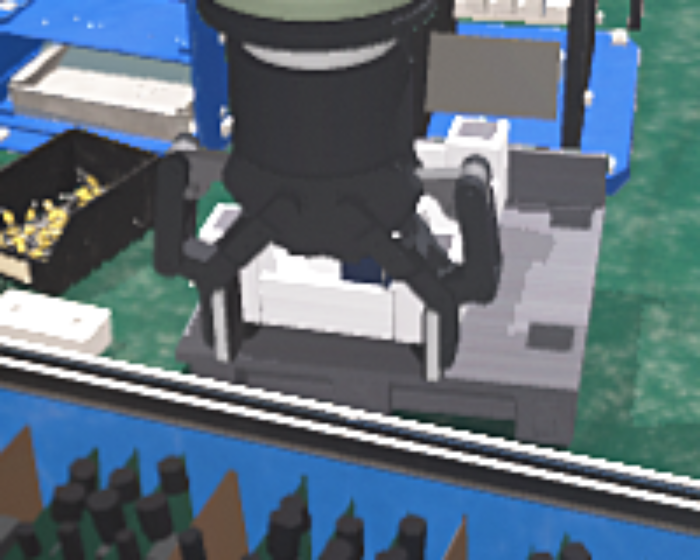

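The crop shows both open fingers standing just in front of the tray's -y face, at (220,330) and (432,345), above the deck. I can push towards the fence.

>>> move_arm([
  [[0.4, 0, 0], [0, 0, 0], 100],
  [[0.8, 0, 0], [0, 0, 0], 100],
  [[1.1, 0, 0], [0, 0, 0], 100],
  [[1.4, 0, 0], [0, 0, 0], 100],
  [[1.7, 0, 0], [0, 0, 0], 100],
  [[2.0, 0, 0], [0, 0, 0], 100],
  [[2.3, 0, 0], [0, 0, 0], 100],
  [[2.6, 0, 0], [0, 0, 0], 100],
  [[2.8, 0, 0], [0, 0, 0], 100],
  [[3.0, 0, 0], [0, 0, 0], 100],
  [[3.2, 0, 0], [0, 0, 0], 100],
  [[3.3, 0, 0], [0, 0, 0], 100],
  [[3.3, 0, 0], [0, 0, 0], 100],
])

```text
clock: 5.15
position: [0.3624, -0.2411, 0.0605]
tool_rot: [3.139, -0.0, 0.682]
force: [-6.8, -6.2, 11.7]
grip_width: 0.0856
finger_force: 0.0
```

Run:
```python
from h import *
s=bot.observe();f=s["force"]
print("in frame",RF.T@(s["position"][:2]*1000-O),"f",RF.T@f[:2],f[2],s["tool_rot"])
```

```text
in frame [-49.98295154 -84.19173342] f [ 0.55152939 -9.18543092] 11.701571273173448 [ 3.13890737e+00 -1.62300425e-04  6.82417922e-01]
```

Run:
```python
from h import *
p,d=bot.grab_frame("scene");t,dt=bot.grab_frame("top")
a=cv2.resize(p[150:290,150:310,::-1],(540,472));b=cv2.resize(t[180:340,170:350,::-1],(540,480))[:472]
cv2.imwrite("pics/s2.png",cv2.resize(np.hstack([a,b]),(800,350)))
X=cloud("scene",d)
print(bot.observe()["force"],bot.observe()["moment"])
```

```text
[-6.83673339 -6.33810798 11.80183718] [-1.23281617  0.55798824  0.03492226]
```

View pics/s2.png

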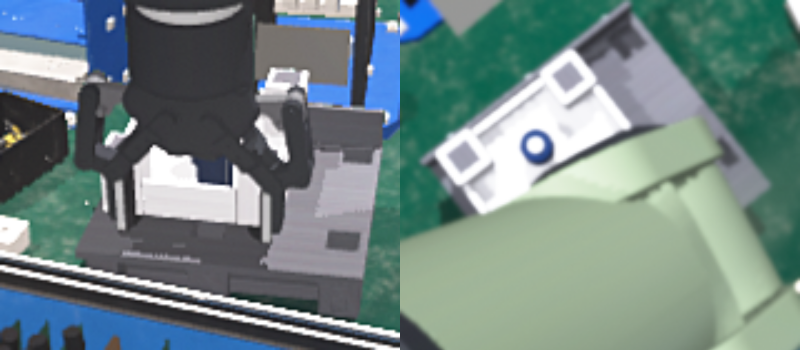

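The tray has slid up towards the fence. The upward force suggests the gripper's links are touching the posts, so I'll back off slightly and raise 1 cm before the final push.

>>> move_arm([
  [[-0.5, 0, 0], [0, 0, 0], 100],
  [[-0.5, 0, -0.5], [0, 0, 0], 100],
  [[-0.5, 0, -1], [0, 0, 0], 100],
  [[-0.5, 0, -1], [0, 0, 0], 100],
])

```text
clock: 5.58
position: [0.3585, -0.2434, 0.0705]
tool_rot: [3.14, -0.001, 0.683]
force: [0.2, -0.0, -0.7]
grip_width: 0.0852
finger_force: 0.0
```

Run:
```python
from h import *
s=bot.observe();f=s["force"]
print("in frame",RF.T@(s["position"][:2]*1000-O),s["position"][2],"f",RF.T@f[:2],f[2])
t,d=bot.grab_frame("top");X=cloud("top",d)[180:290,170:300].reshape(-1,3);X=X[~np.isnan(X).any(1)]
q=(X[:,:2]*1000-O)@RF
for a,b in((.107,.121),(.08,.09)):
    m=(X[:,2]>a)&(X[:,2]<b)&(q[:,1]>30)&(q[:,1]<90)&(abs(q[:,0]+32)<110);Q=q[m];
    for lo in range(-130,70,20):
        k=(Q[:,0]>=lo)&(Q[:,0]<lo+20)
        if k.sum()>8: print(a,lo,k.sum(),np.percentile(Q[k,1],[3,50,97]).round(1),Q[k,0].min().round(1),Q[k,0].max().round(1), X[m][k,2].mean().round(4))
```

```text
in frame [-50.64352172 -88.63606521] 0.07049321000827183 f [0.1109128  0.10966189] -0.6923311271201799
0.107 -130 44 [39.5 52.4 65.4] -113.7 -110.0 0.1164
0.107 -110 250 [39.1 52.  65.8] -109.9 -90.0 0.1169
0.107 -90 56 [39.1 52.7 65.9] -90.0 -85.8 0.116
0.107 -70 79 [30.1 34.9 41.1] -68.1 -50.0 0.1106
0.107 -50 17 [30.6 34.  38.6] -49.7 -45.2 0.1103
0.107 -30 169 [38.6 51.4 65. ] -24.1 -10.0 0.1169
0.107 -10 163 [38.3 51.6 65.2] -9.8 3.8 0.1167
0.08 -130 35 [69.9 72.5 75.1] -127.0 -110.0 0.0845
0.08 -110 40 [37.8 72.8 75.2] -109.9 -90.1 0.0846
0.08 -90 54 [44.9 71.6 74.8] -89.3 -70.1 0.0846
0.08 -70 54 [62.6 71.6 74.9] -69.8 -50.5 0.0847
0.08 -50 60 [62.3 71.2 74.9] -49.8 -30.1 0.0844
0.08 -30 46 [38.3 72.2 75.2] -29.4 -10.0 0.0851
0.08 -10 38 [35.9 72.7 75.2] -8.9 9.5 0.0848
0.08 10 43 [70.2 72.1 75. ] 10.5 29.9 0.085
0.08 30 43 [70.5 72.4 75. ] 30.0 50.0 0.0848
0.08 50 22 [70.3 72.5 75. ] 50.7 60.5 0.0846
```

>>> move_arm([
  [[0.25, 0, 0], [0, 0, 0], 100],
  [[0.5, 0, 0], [0, 0, 0], 100],
  [[0.65, 0, 0], [0, 0, 0], 100],
  [[0.8, 0, 0], [0, 0, 0], 100],
  [[0.9, 0, 0], [0, 0, 0], 100],
  [[1.0, 0, 0], [0, 0, 0], 100],
  [[1.0, 0, 0], [0, 0, 0], 100],
])

```text
clock: 6.22
position: [0.3656, -0.2371, 0.0692]
tool_rot: [-3.141, 0.0, 0.683]
force: [-1.9, -1.7, 1.1]
grip_width: 0.0855
finger_force: 1.2
```

```bash
cat >> h.py <<'E'
def chk():
    s=bot.observe();f=s["force"]
    print("in frame",RF.T@(s["position"][:2]*1000-O),s["position"][2],"f",RF.T@f[:2],f[2],"t",s["clock"])
    t,d=bot.grab_frame("top");X=cloud("top",d)[170:350,160:360].reshape(-1,3);X=X[~np.isnan(X).any(1)]
    q=(X[:,:2]*1000-O)@RF
    for y0,y1 in((30,75),(-90,-30)):
        for x0,x1 in((-120,-60),(-35,80)):
            m=(X[:,2]>.09)&(X[:,2]<.1195)&(q[:,1]>y0)&(q[:,1]<y1)&(q[:,0]>x0)&(q[:,0]<x1);Q=q[m]
            z=X[m,2]
            if len(z)>40:
                zt=np.percentile(z,90);Q=Q[abs(z-zt)<.006];print("post",len(Q),"z",zt.round(4),"x",np.percentile(Q[:,0],[2,98]).round(1),"y",np.percentile(Q[:,1],[2,98]).round(1))
E
python3 -c "
from h import *
chk()"
```

```text
in frame [-51.07538834 -79.19675729] 0.0692463003730534 f [ 0.13423538 -2.59961292] 1.076531056089935 t 6.2167
post 328 z 0.1183 x [-114.4  -65.1] y [41.4 68.9]
post 316 z 0.1185 x [-24.9   1.9] y [42.3 69.4]
```

>>> move_arm([
  [[0.2, 0, 0], [0, 0, 0], 100],
  [[0.3, 0, 0], [0, 0, 0], 100],
  [[0.3, 0, 0], [0, 0, 0], 100],
  [[-1, 0, 0], [0, 0, 0], 100],
  [[-2, 0, 0], [0, 0, 0], 100],
  [[-2, 0, -4], [0, 0, 0], 100],
  [[-2, 0, -8], [0, 0, 0], 100],
  [[-1, -1, -11], [0, 0, -0.12], 100],
  [[0, -2, -11], [0, 0, -0.24], 50],
  [[1.5, -3, -11], [0, 0, -0.36], 50],
  [[3, -4, -11], [0, 0, -0.48], 50],
  [[4, -5, -11], [0, 0, -0.6], 50],
  [[5, -6, -11], [0, 0, -0.72], 50],
  [[6, -7, -11], [0, 0, -0.84], 50],
  [[7, -8.1, -11], [0, 0, -0.96], 50],
  [[8, -8.1, -11], [0, 0, -1.08], 50],
  [[9, -8.1, -11], [0, 0, -1.2], 50],
  [[9.4, -8.1, -11], [0, 0, -1.32], 50],
  [[9.4, -8.1, -11], [0, 0, -1.44], 50],
  [[9.4, -8.1, -11], [0, 0, -1.57], 50],
])

```text
clock: 7.93
position: [0.3875, -0.1148, 0.1793]
tool_rot: [3.141, -0.0, 2.254]
force: [0.2, -0.4, 0.2]
grip_width: 0.0428
finger_force: 0.0
```

```bash
python3 -c "
from h import *
chk()
s=bot.observe();print(s['tool_rot'],s['qpos'],s['grip_width'])"
```

```text
in frame [-132.42652855   14.81159514] 0.17930245489011873 f [ 0.45181073 -0.06078764] 0.21591124884208918 t 7.9333
post 48 z 0.1119 x [-69.  -60.3] y [30.4 44.4]
post 310 z 0.1185 x [-24.9   2. ] y [42.6 69.5]
post 330 z 0.1186 x [-114.1  -87.7] y [-66.8 -40.2]
post 322 z 0.1187 x [-24.9   1.9] y [-66.8 -40.2]
[ 3.14142151e+00 -1.65962640e-04  2.26425966e+00] [-0.13016158  0.26586496  0.32382112  2.21403868 -0.13384643  0.67931694
  0.98086692] 0.04285704241153466
```

>>> move_arm([
  [[0, 0, 4], [0, 0, 0], 50],
  [[0, 0, 7], [0, 0, 0], 50],
  [[0, 0, 9], [0, 0, 0], 50],
  [[0, 0, 10.7], [0, 0, 0], 50],
  [[0, 0, 10.7], [0, 0, 0], 50],
  [[0, 0, 10.7], [0, 0, 0], 50],
])

```text
clock: 8.48
position: [0.3869, -0.1152, 0.0722]
tool_rot: [-3.14, -0.001, 2.245]
force: [-0.6, -1.0, -0.1]
grip_width: 0.0424
finger_force: 0.0
```

```bash
python3 -c "
from h import *
chk()
s=bot.observe();print(s['tool_rot'],s['qpos'],s['grip_width'])"
```

```text
in frame [-132.47503152   14.05202671] 0.07216891532653616 f [ 0.37660321 -1.09315512] -0.05714358375337775 t 8.4833
post 40 z 0.1129 x [-89.1 -60.3] y [31.7 69.1]
post 314 z 0.1186 x [-25.    1.9] y [42.7 69.6]
post 335 z 0.1185 x [-114.2  -87.5] y [-66.8 -40.2]
post 313 z 0.1185 x [-24.9   1.9] y [-66.8 -40.2]
[-3.14145362e+00 -7.07871317e-05  2.24581597e+00] [-0.02552175  0.49108687  0.21292118  2.29092689 -0.27059531  0.38180833
  1.08985382] 0.04251865630392954
```

>>> move_arm([
  [[-0.3, 0, 0], [0, 0, 0], 50],
  [[-0.6, 0, 0], [0, 0, 0], 50],
  [[-0.9, 0.05, 0], [0, 0, 0], 50],
  [[-1.2, 0.1, 0], [0, 0, 0], 50],
  [[-1.5, 0.15, 0], [0, 0, 0], 50],
  [[-1.8, 0.2, 0], [0, 0, 0], 50],
  [[-2.1, 0.2, 0], [0, 0, 0], 50],
  [[-2.4, 0.25, 0], [0, 0, 0], 50],
  [[-2.7, 0.25, 0], [0, 0, 0], 50],
  [[-3.0, 0.3, 0], [0, 0, 0], 50],
  [[-3.3, 0.3, 0], [0, 0, 0], 50],
  [[-3.6, 0.35, 0], [0, 0, 0], 50],
  [[-3.9, 0.35, 0], [0, 0, 0], 50],
  [[-4.2, 0.4, 0], [0, 0, 0], 50],
  [[-4.5, 0.4, 0], [0, 0, 0], 50],
  [[-4.7, 0.4, 0], [0, 0, 0], 50],
  [[-4.8, 0.4, 0], [0, 0, 0], 50],
])

```text
clock: 9.95
position: [0.4201, -0.15, 0.0729]
tool_rot: [-3.141, -0.001, 2.247]
force: [-6.4, 3.2, 1.6]
grip_width: 0.0428
finger_force: 1.2
```

```bash
python3 -c "
from h import *
chk()"
```

```text
in frame [-84.53216431  18.03477855] 0.07287826100842887 f [-6.49840749 -2.92729283] 1.6442638977708175 t 9.95
post 302 z 0.1182 x [19.5 46.1] y [40.4 67.5]
post 149 z 0.1184 x [-72.6 -60.4] y [-66.8 -40.5]
post 429 z 0.1184 x [-13.6  43.6] y [-68.9 -30.8]
```

>>> move_arm([
  [[-0.15, 0, 0], [0, 0, -0.01], 50],
  [[-0.3, 0, 0], [0, 0, -0.02], 50],
  [[-0.45, 0, 0], [0, 0, -0.03], 50],
  [[-0.6, 0.05, 0], [0, 0, -0.03], 50],
  [[-0.75, 0.1, 0], [0, 0, -0.03], 50],
  [[-0.85, 0.1, 0], [0, 0, -0.03], 50],
  [[-0.95, 0.15, 0], [0, 0, -0.03], 50],
  [[-1.05, 0.15, 0], [0, 0, -0.03], 50],
  [[-1.15, 0.2, 0], [0, 0, -0.03], 50],
  [[-1.25, 0.2, 0], [0, 0, -0.03], 50],
  [[-1.35, 0.2, 0], [0, 0, -0.03], 50],
  [[-1.35, 0.2, 0], [0, 0, -0.03], 50],
])

```text
clock: 11.0
position: [0.4302, -0.1586, 0.0723]
tool_rot: [-3.141, -0.002, 2.278]
force: [-1.8, 5.0, 3.7]
grip_width: 0.0426
finger_force: 2.7
```

```bash
python3 -c "
from h import *
chk()"
```

```text
in frame [-71.41440593  20.44364485] 0.07227621351305516 f [-5.00961439  1.72654829] 3.6893251630693213 t 11.0
post 309 z 0.1031 x [31.8 58.6] y [42.6 69.5]
post 464 z 0.1028 x [-34.   58.1] y [-66.7 -30.9]
```

Both visible posts have dropped about 15.5 mm. I'll retreat, lift and check.

>>> move_arm([
  [[0.7, 0, 0], [0, 0, 0], 50],
  [[1.5, 0, 0], [0, 0, 0], 50],
  [[2.5, 0, -2], [0, 0, 0], 50],
  [[2.5, 0, -6], [0, 0, 0], 50],
  [[2.5, 0, -10], [0, 0, 0], 50],
  [[2.5, 0, -14], [0, 0, 0], 50],
  [[2.5, 4, -17], [0, 0, 0], 50],
  [[2.5, 4, -17], [0, 0, 0], 50],
  [[2.5, 4, -17], [0, 0, 0], 50],
])

```text
clock: 11.8
position: [0.4466, -0.1124, 0.244]
tool_rot: [3.138, 0.002, 2.281]
force: [-0.5, 0.4, -1.1]
grip_width: 0.0428
finger_force: 0.0
```

Run:
```python
from h import *
chk()
p,d=bot.grab_frame("scene");t,dt=bot.grab_frame("top")
a=cv2.resize(p[150:290,170:330,::-1],(400,350));b=cv2.resize(t[170:345,165:365,::-1],(400,350))
cv2.imwrite("pics/s3.png",np.hstack([a,b]))
```

```text
in frame [-97.08529372  62.26301442] 0.24404633153126237 f [-0.59589371 -0.13405814] -1.0716684757045236 t 11.8
post 369 z 0.1028 x [-34.4  58.6] y [42.2 69.3]
post 464 z 0.1029 x [-34.1  58.1] y [-66.6 -30.8]
```

View pics/s3.png

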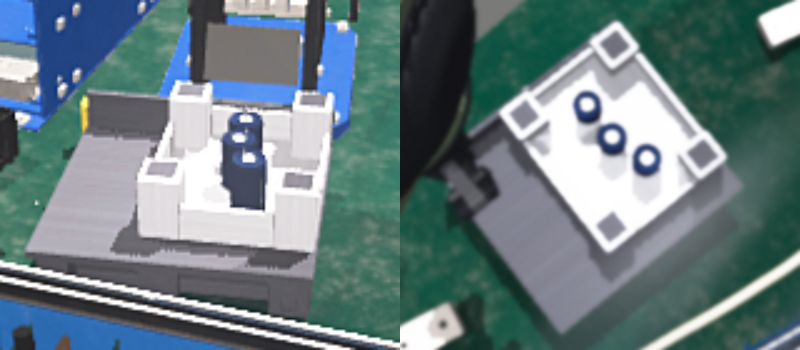

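The tray sits down in the sockets with the capacitors upright. I'll check all four post heights, then hand in.

Run:
```python
from h import *
t,d=bot.grab_frame("top");X=cloud("top",d)[170:350,160:360].reshape(-1,3);X=X[~np.isnan(X).any(1)];q=(X[:,:2]*1000-O)@RF
z=[]
for sx in(-47,47):
    for sy in(-56,56):
        m=(abs(q[:,0]-sx)<15)&(abs(q[:,1]-sy)<15)&(X[:,2]<.13);z.append(np.percentile(X[m,2],90))
print(np.round(z,4))
if min(z)>.099 and max(z)<.105: print(bot.job_done())
```

```text
[0.103  0.1028 0.1029 0.1028]
the job is handed in; nothing more can be done
None
```

The tray is seated and the job is handed in at about 12 s: all four post tops are within 0.2 mm of each other at the home height, the capacitors are upright and the arm is clear. I never went near the step gauge, and I have no verdict back from the judging.

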